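# Unlock the lid of a food chopper and set it out to dry

### The arm

A 7-joint arm with a two-finger parallel gripper is mounted at the origin on the work surface; the furniture and walls round the work are solid. World frame = base frame: x ahead of the robot, y to its left, z up, the work surface at z = 0. Lengths are in m, angles in rad, forces in N, time in s.
With the tool pointing down it reaches from about 0.425 to 1.025 m from the base axis. Payload 9.4 kg.
Tool frame: the origin (TCP) lies midway between the tips of the shut fingers; the grasp point (between the pads) lies 19 mm behind it; z points along the fingers, y is the line along which they close (so a half turn about z gives the same grasp; the last joint's range is limited). The gripper opens to 93 mm and grips with 3 to 60 N. Pads are 15 mm wide; open, the fingers measure 128 mm over their backs; the gripper's body (75 mm by 188 mm) begins 65 mm behind the grasp point.
Start: joints at [-1.215, 0.599, -0.003, 1.599, 0.002, 0.943, -0.08], TCP at [0.304, 0.658, 0.219] pointing down, gripper open.
Joint ranges: [-2.57, 2.57], [-0.35, 1.97], [-1.29, 1.29], [0.11, 2.56], [-1.05, 4.19], [0.11, 1.86], [-2.63, 2.63]. Speed limits (rad/s): [2.22, 2.22, 3.01, 3.01, 3.14, 3.14, 3.14].

### API

Orientations are given as a unit quaternion [w, x, y, z].
In Python, from cell import bot gives the robot as it stands.
- The arm moves only by the shell command python3 -m handwheel 'ROWS' [OPENING] [FORCE]. ROWS is JSON, a list of rows, each a list of 4 numbers: the shift along the tool's x, y, z in mm, then the turn about the tool's z in rad. In form: [[tx, ty, tz, twist], ...]. A call has 1 to 12 rows; each row shifts and turns the commanded pose from where the row before left it, along the tool's axes as they then stand; what a row does not reach is not made up. A row lasts 1/8 s, in which the tool goes at most 62.5 mm and 10.7 degrees, less where a joint would pass 70% of its speed; a pose out of reach is approached as far as the arm can. A call with a gripper value outside its range is refused whole. OPENING is the opening, from 0 (shut) to 1 (fully open), set as the call begins (- or left out, the last holds). The fingers move at their own pace and stop on an object; FORCE is the grip in N (left out, the last holds). Time passes only in rows, so rows that do not move let the fingers close. It gives the time, the measured TCP pose, the force, the opening and the grip force at its end, in the units of the state.
- bot.sense(): the state, without advancing time (a new reading comes with each control period).
- bot.camera(name): name is "side" or "top"; returns the picture (420x560x3 uint8, red, green, blue); there is no depth.
- bot.get_calibration(name): a dict with "fovy" (degrees; the focal length in pixels is half the picture's height over the tangent of half this angle, whatever the lens; pixels are square), "cx", "cy" (the principal point, pixels), "dist_coeffs" ([k1, k2, p1, p2, k3] as OpenCV has them; the pictures are not rectified), "R" (3x3) and "t" (3): a world point X has camera coordinates R X + t. Camera axes: x right, y down, z forward; pixel columns grow to the right and rows downward; lengths in m; the calibration is good to about 2 mm. A picture is of the moment at which its call begins. get_calibration takes no time and is no camera call.
- bot.job_done(): hands the job in; it is judged then, once.
The state is a dict: "t": time; "joint_positions": joint angles; "dq": joint speeds; "joint_torque": joint torques, N m; "ee_pos": TCP position; "tcp_rot": TCP orientation; "force": force on the tool from outside, world axes, zero at the start; "wrist_torque": the same for the moment, N m; "width": finger opening in m; "grip_force": force on a finger pad.
Only numpy, scipy, OpenCV 4.12 (cv2) and the standard library are available. Lean on these libraries where they do the work, as an engineer would, in place of code of your own. Each camera call takes 0.05 s, during which the arm holds its last target. There are 200 camera calls.

### The job

Open the food chopper: press its release key fully down, then, with the key down, push the lid's handle bar round anticlockwise (seen from above) a quarter turn to its stop, and lift the lid straight off. Set the lid down gently, right way up and wholly on the stone drying mat, and let go. Do not knock or shift the small pot and the bottles standing around.

Things in the scene. Friction and masses are not known exactly. Their poses are not given: they have to be found in the camera images.
- chopper: Small food chopper, fixed: round steel bowl with white top, 150 mm across; deck 85 mm high, a bayonet collar (100 mm across) on it to 101 mm. Origin: on the worktop under the bowl's axis; z up; -x points to the white nose that carries the release key (46 mm wide, to 119 mm from the axis, top 98 mm high). Stands left or right of the robot's centre line, nose roughly towards the robot
- release_key (a joint): Release key's travel in m: 0 standing up, 0.010 fully down (hard stop). It moves straight down, resists with about 3 N and stays where it is left (no spring). Standing up it blocks the tab on the lid's rim; pressed 8 mm or more it lets the tab pass over
- key_press (a point): Where to press: on the top of the grey key, a bar 48 x 24 mm (48 along the chopper's x, 60 to 108 mm from its axis). The point lies 94 mm from the axis towards -x; 109.5 mm above the worktop with the key up, 99.5 mm with it down. The lid's tab is beside the key's inner end, up to 70 mm from the axis and 107 mm high
- lid: Loose white lid, about 0.22 kg: disc 108 mm across with a rim tab and a bar handle on top; below it a grey plug 61 mm across, 15 mm deep, with two lugs reaching 38 mm from the axis along its +-x. Origin: centre of the plug's underside, on which it stands when put down; z up; disc's top at z = 23 mm. Locked, its axes agree with the chopper's and its origin is 86 mm above the worktop
- lid_handle (a point): Middle of the handle bar's top, on the lid's axis, 59 mm above the lid's origin. The bar lies along the lid's y: 124 long, 16 thick, from 23 to 59 mm above the origin. The lid turns about its z, anticlockwise from above, to a stop at about 95 degrees, easily, and stays where left; it lifts off only from about 77 degrees on. Clockwise it is stopped
- drying_mat: Grey stone drying mat, fixed, 160 (x) x 200 (y) x 9 mm. Origin: centre of its underside on the worktop; its top is 9 mm up. On the other side of the robot's centre line from the chopper
- balm_pot: Bystander: small round pot with red lid, 58 mm across, 50 mm high; origin at the centre of its underside. Leave alone
- dropper_bottle: Bystander: small brown dropper bottle, 34 mm across, 102 mm high; origin at the centre of its underside. Leave alone
- baby_bottle: Bystander: baby bottle with green ring, 76 mm across, 144 mm high; origin at the centre of its underside. Leave alone

How it is judged:
On the way, in this order (a step that is already met when the one before it is completed fails the run):
1. the release key is pressed down at least 8 mm while the lid is still locked (value of joint release_key above 0.008 m and angle between the x axis of lid and the x axis of chopper, either way round below 0.2 rad and z of lid in the frame of chopper below 0.092 m), for 0.1 s.
2. the lid is turned a quarter turn (at least 1.3 rad) while still seated in the collar (angle between the x axis of lid and the x axis of chopper, either way round above 1.3 rad and z of lid in the frame of chopper below 0.092 m and horizontal distance between lid and chopper below 0.008 m), for 0.1 s.
3. the lid is lifted clear above the collar (z of lid in the frame of chopper above 0.112 m).
At the end, for the whole second after the job is handed in: The lid stands at rest on the drying mat, right way up (within 0.1 rad), its underside on the mat's top (within 4 mm) and its axis within 42 mm of the mat's middle along the mat's x and 62 mm along its y (x of lid in the frame of drying_mat between -0.042 and 0.042 m and y of lid in the frame of drying_mat between -0.062 and 0.062 m and z of lid in the frame of drying_mat between 0.006 and 0.013 m and angle between lid's own z axis and vertical below 0.1 rad and linear speed of lid below 0.02 m/s); the robot touches nothing.
It fails at once if the pot or a bottle is shifted by more than 25 mm (distance of any of balm_pot, dropper_bottle, baby_bottle from where it was at the start of the episode above 0.025 m).
It fails at once if the lid is dropped or banged down: faster than 0.4 m/s within 10 mm of the mat's top (a fall of about 8 mm) (z of lid in the frame of drying_mat below 0.019 m and linear speed of lid above 0.4 m/s).
It also fails if it takes over 62 s, if anything falls off the work surface, if the arm or the gripper's body presses on something with over 40 N, if the wrist force passes 120 N, or if a joint passes its speed limit or range.

## Working session

There is one attempt and no reset: what is moved stays moved. The work goes in short steps, Python scripts to look and compute and a shell command to move; the robot and the scene stay as the last step left them, time stands still between calls to the robot, and variables do not carry over. Pictures are saved under pics/ and viewed, at most 10 in all, crops included, and the job is handed in when it is done.

```bash
ls; mkdir -p pics; python3 - <<'E'
from cell import bot
import cv2
s=bot.sense();print({k:s[k] for k in("t","ee_pos","tcp_rot","width","force")})
for n in("top","side"):
    cv2.imwrite(f"pics/{n}0.png",bot.camera(n)[:,:,::-1]);print(n,bot.get_calibration(n))
E
```

```text
pics
{'t': 0.0, 'ee_pos': array([0.30385869, 0.65772566, 0.21775586]), 'tcp_rot': array([-1.05433862e-04,  2.14672248e-01,  9.76685843e-01, -7.61132035e-04]), 'width': 0.0932219613924348, 'force': array([-0.45772885,  0.10858092,  0.21254152])}
top {'fovy': 53.78710924564635, 'cx': 278.9521244335222, 'cy': 213.7688855864615, 'dist_coeffs': array([-0.08027857,  0.        ,  0.        ,  0.        ,  0.        ]), 'R': array([[ 0.00778493, -0.99996678,  0.00241378],
       [-0.99583365, -0.00797203, -0.09083935],
       [ 0.09085558, -0.00169654, -0.99586263]]), 't': array([-0.01593037,  0.55350778,  0.92837407])}
side {'fovy': 44.85653455783285, 'cx': 281.6434699960564, 'cy': 199.5941601339079, 'dist_coeffs': array([-0.15369841,  0.        ,  0.        ,  0.        ,  0.        ]), 'R': array([[ 0.99930979,  0.03059689, -0.02106584],
       [ 0.00650251, -0.70240851, -0.71174433],
       [-0.03657399,  0.7111161 , -0.70212266]]), 't': array([-0.56421341,  0.04918716,  1.12032797])}
```

View pics/top0.png

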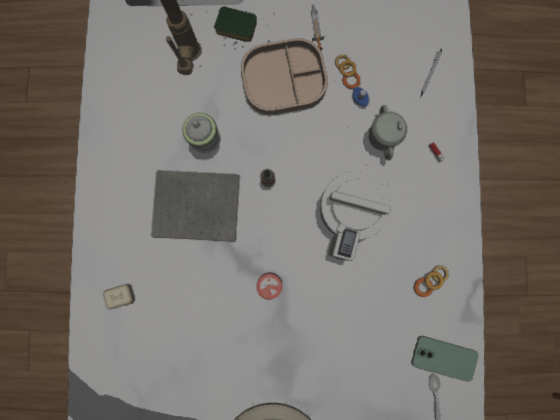

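View pics/side0.png

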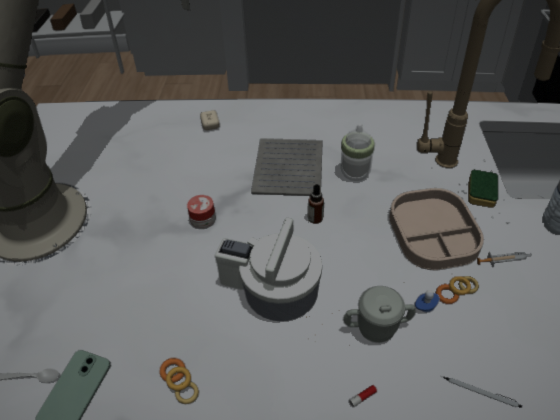

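The top view shows the chopper at about (352,206): its bar runs (332,198)–(389,209) and its key is at (347,243). The mat is at (196,206), the pot at (269,286), the dropper at (267,178) and the baby bottle at (200,131). In the side view the bar runs (270,275)–(291,224), the key is at (236,248), and the mat is at (289,166). I'll enlarge the chopper to pick points.

```bash
python3 - <<'E'
import cv2,numpy as np
a=cv2.imread("pics/top0.png")[160:270,310:400];b=cv2.imread("pics/side0.png")[210:320,210:330]
f=lambda x,g:cv2.resize(np.clip(255*(x/255.)**g*1.0,0,255).astype('uint8'),None,fx=5,fy=5,interpolation=cv2.INTER_CUBIC)
a=f(a,1.5);b=f(b,1.5)
m=np.hstack([a[:,:450],b]);m=m[:, :]
print(m.shape);m=cv2.resize(m,None,fx=.7619,fy=.7619)if m.shape[1]>1050 else m
m=np.hstack([cv2.resize(a,(360,440)),cv2.resize(b,(440,404)) if 0 else cv2.copyMakeBorder(cv2.resize(b,(440,403)),0,37,0,0,0)])
cv2.imwrite("pics/crop.png",m)
E
```

```text
(550, 1050, 3)
```

View pics/crop.png

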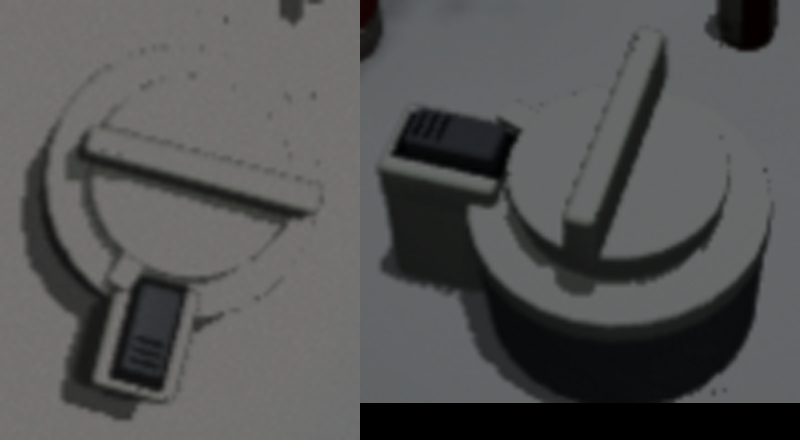

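The crops show the bar's top end centres at about (332,194.5) and (389,209.5) in the top view, and (289.6,219) and (269.7,269.4) in the side view. The dark key is centred near (347,242.5) in the top view, with the tab on its left (+y) side.

```bash
cat >h.py <<'E'
from cell import bot
import cv2,numpy as np
def cam(n):
    c=bot.get_calibration(n);f=210/np.tan(np.radians(c["fovy"]/2))
    return np.array([[f,0,c["cx"]],[0,f,c["cy"]],[0,0,1]]),c["dist_coeffs"],c["R"],c["t"]
def ray(n,p):
    K,d,R,t=cam(n);u=cv2.undistortPoints(np.float64([[p]]),K,d)[0,0]
    v=R.T@np.array([u[0],u[1],1]);return -R.T@t,v/np.linalg.norm(v)
def tri(pt,ps):
    A=[];b=[];L=[]
    for n,p in(("top",pt),("side",ps)):
        o,v=ray(n,p);P=np.eye(3)-np.outer(v,v);A.append(P);b.append(P@o);L.append((o,P))
    X=np.linalg.lstsq(np.vstack(A),np.hstack(b),rcond=None)[0]
    return X,[np.linalg.norm(P@(X-o))*1000 for o,P in L]
def plane(n,p,z):
    o,v=ray(n,p);return o+v*(z-o[2])/v[2]
def proj(n,X):
    K,d,R,t=cam(n);return cv2.projectPoints(np.float64([X]),cv2.Rodrigues(R)[0],t,K,d)[0][0,0]
E
python3 - <<'E'
from h import *
np.set_printoptions(precision=4,suppress=True)
T=lambda x,y:(309.6+x/4,159.6+y/4);S=lambda x,y:(209.6+(x-360)/3.667,209.6+y/3.667)
L,e1=tri(T(88,137),S(651.5,34));R,e2=tri(T(315,199),S(579,218))
print("bar",L,e1,R,e2,"len",np.linalg.norm(L-R),"mid",(L+R)/2)
d=(L-R)[:2];yaw=np.arctan2(d[1],d[0])-np.pi/2;print("yaw",yaw)
for n,a,b in(("L",T(88,137),S(651.5,34)),("R",T(315,199),S(579,218))):print(n,plane("top",a,.145),plane("side",b,.145))
k=plane("top",T(149.5,331),.1095);m=(L+R)/2
print("key centre",k,"from axis",k[:2]-m[:2],np.linalg.norm(k[:2]-m[:2]),"dir yaw",np.arctan2(*(m-k)[1::-1]))
print("key fwd edge/outer edge",plane("top",T(161,279),.1095),plane("top",T(138,383),.1095))
for a,b in(((155,171),(257,139)),((240,173),(323,140)),((237,241),(322,193)),((152,239),(254,190))):
    print("mat tri",*tri(a,b))
img=cv2.imread("pics/top0.png");g=cv2.cvtColor(img,cv2.COLOR_BGR2GRAY)
M=(cv2.GaussianBlur(g,(5,5),0)<90).astype('uint8');M[:,:130]=0;M[:165]=0;M[250:]=0;M[:,255:]=0
c=max(cv2.findContours(M,0,2)[0],key=cv2.contourArea);r=cv2.minAreaRect(c);print(r)
B=[plane("top",p,.009) for p in cv2.boxPoints(r)];print(np.array(B),np.mean(B,0))
print("pot",plane("top",(269.5,286),.05),"dropper",plane("top",(267,178),.09),"baby",plane("top",(200,130),.12))
E
```

```text
bar [ 0.5845 -0.118   0.1422] [np.float64(0.09051156103773586), np.float64(0.09051156103759313)] [ 0.554  -0.2333  0.144 ] [np.float64(0.4894123555632434), np.float64(0.4894123555619296)] len 0.11922845800984694 mid [ 0.5693 -0.1756  0.1431]
yaw -0.25862825368459785
L [ 0.584  -0.1177  0.145 ] [ 0.5847 -0.1207  0.145 ]
R [ 0.5535 -0.2331  0.145 ] [ 0.5546 -0.2339  0.145 ]
key centre [ 0.487  -0.1542  0.1095] from axis [-0.0823  0.0215] 0.08501236198957035 dir yaw -0.2553601862302828
key fwd edge/outer edge [ 0.5143 -0.1604  0.1095] [ 0.4599 -0.148   0.1095]
mat tri [0.5684 0.231  0.0897] [np.float64(73.59848318158137), np.float64(73.59848318158299)]
mat tri [0.6351 0.0676 0.1727] [np.float64(14.88846118866668), np.float64(14.888461188666554)]
mat tri [0.5718 0.0819 0.0165] [np.float64(81.42053729638744), np.float64(81.42053729638691)]
mat tri [ 0.4831  0.3556 -0.2323] [np.float64(17.180398336974424), np.float64(17.180398336974108)]
((195.6184539794922, 205.63092041015625), (81.89769744873047, 65.11865234375), 2.862405300140381)
[[0.5001 0.2834 0.009 ]
 [0.6549 0.2813 0.009 ]
 [0.646  0.0857 0.009 ]
 [0.4924 0.0906 0.009 ]] [0.5734 0.1852 0.009 ]
pot [0.3907 0.0082 0.05  ] dropper [0.6252 0.015  0.09  ] baby [0.7223 0.1577 0.12  ]
```

```bash
cat >>h.py <<'E'
def go(X,psi):
    """remaining shift in tool axes (mm) and twist to reach TCP X with tool y at angle psi"""
    from scipy.spatial.transform import Rotation as Ro
    s=bot.sense();q=s["tcp_rot"];R=Ro.from_quat([q[1],q[2],q[3],q[0]]).as_matrix()
    now=np.arctan2(R[1,1],R[0,1])
    print("t",round(s["t"],2),"pos",np.round(s["ee_pos"],4),"psi",round(now,4),"tilt",np.round(R[:2,2],3),"q",np.round(s["joint_positions"],2),"F",np.round(s["force"],1),"w",round(s["width"],4),"grip",s["grip_force"])
    print("shift mm",np.round(R.T@(np.array(X)-s["ee_pos"])*1000,1),"twist",round((now-psi+np.pi)%(2*np.pi)-np.pi,3))
E
python3 -m handwheel '[[-35,-29,0,0],[-35,-29,0,0],[-35,-29,0,0],[-35,-29,0,0],[-35,-29,0,0],[-35,-29,0,0],[-35,-29,0,0],[-35,-29,0,0],[-35,-29,0,0],[-35,-29,0,0]]' 0 20
python3 -m handwheel '[[0,0,0,0.174],[0,0,0,0.174],[0,0,0,0.174],[0,0,0,0.174],[0,0,0,0.174],[0,0,0,0.174],[0,0,0,0.174],[0,0,0,0.174],[0,0,0,0]]'
python3 - <<'E'
from h import *
go([.478,-.1516,.15],-.257)
print("mat corners (top pix,side pix)")
for a,b in(((155,171),(323,140)),((240,173),(322,193)),((237,241),(254,190)),((152,239),(257,139))):
    X,e=tri(a,b);print(np.round(X,4),np.round(e,1))
E
```

```text
t: 1.35
ee_pos: [0.5006, 0.2467, 0.2185]
tcp_rot: [-0.0, 0.215, 0.977, -0.0]
force: [-0.5, -0.9, -0.1]
width: 0.0013
grip_force: 0.0
t: 2.48
ee_pos: [0.4999, 0.2482, 0.2184]
tcp_rot: [0.0, 0.791, 0.612, -0.0]
force: [0.5, 0.3, 0.3]
width: 0.0003
grip_force: 0.0
t 2.48 pos [0.4999 0.2482 0.2184] psi -0.2525 tilt [-0.    -0.001] q [-0.84  0.42  0.39  2.   -0.23  0.76 -0.57] F [0.5 0.3 0.3] w 0.0003 grip 0.0
shift mm [-392.6   78.7   68.6] twist 0.005
mat corners (top pix,side pix)
[0.6588 0.2861 0.0056] [3. 3.]
[0.6517 0.081  0.0154] [1.6 1.6]
[0.4951 0.0855 0.0188] [4.8 4.8]
[0.4931 0.2856 0.0097] [0.1 0.1]
```

```bash
python3 -m handwheel '[[-43,9,0,0],[-43,9,0,0],[-43,9,0,0],[-43,9,0,0],[-43,9,0,0],[-43,9,0,0],[-43,9,0,0],[-43,8,0,0],[-43,8,0,0],[0,0,30,0],[0,0,30,0],[0,0,0,0]]'
python3 - <<'E'
from h import *
go([.478,-.1516,.115],-.257)
a=bot.camera("top")[160:270,310:400];b=bot.camera("side")[190:300,200:330]
f=lambda x,k:cv2.resize(x,None,fx=k,fy=k,interpolation=2)
m=np.zeros((440,800,3),'uint8');a=f(a,3.5);b=f(b,3.5);m[:a.shape[0],:a.shape[1]]=a;m[:b.shape[0],320:320+b.shape[1]]=b
cv2.imwrite("pics/press.png",m[:,:,::-1])
E
```

```text
t: 3.98
ee_pos: [0.4782, -0.1462, 0.1573]
tcp_rot: [-0.001, 0.79, 0.613, -0.001]
force: [0.3, -0.3, 0.6]
width: 0.0009
grip_force: 0.0
t 3.98 pos [ 0.4782 -0.1462  0.1573] psi -0.2511 tilt [-0.004  0.001] q [-0.08  0.45  0.37  2.18 -0.3   0.56  0.25] F [ 0.3 -0.3  0.6] w 0.0009 grip 0.0
shift mm [-5.2  1.3 42.3] twist 0.006
```

View pics/press.png

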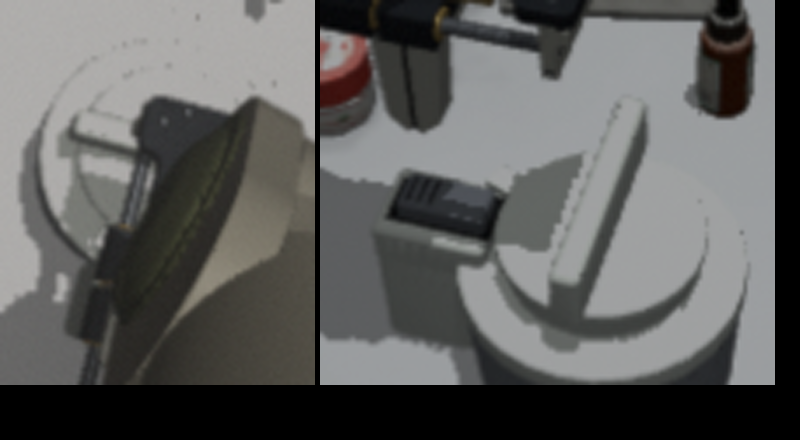

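The side crop shows the shut fingers directly above and behind the key at about (415,100), with the bar still locked. Pressing now.

```bash
python3 -m handwheel '[[-5,1,0,0],[0,0,20,0],[0,0,20,0],[0,0,5,0],[0,0,4,0],[0,0,3,0],[0,0,3,0],[0,0,2,0],[0,0,1,0],[0,0,0,0]]'
```

```text
t: 5.32
ee_pos: [0.4793, -0.1515, 0.1006]
tcp_rot: [0.0, 0.791, 0.612, 0.0]
force: [0.8, -0.8, 1.0]
width: 0.0005
grip_force: 0.7
```

```bash
python3 -m handwheel '[[0,0,1,0],[0,0,0,0]]';python3 -m handwheel '[[0,0,1,0],[0,0,0,0]]'
```

```text
t: 5.58
ee_pos: [0.4794, -0.1515, 0.0998]
tcp_rot: [0.0, 0.791, 0.612, 0.0]
force: [-0.0, -0.2, 4.8]
width: 0.0003
grip_force: 2.3
t: 5.82
ee_pos: [0.4794, -0.1515, 0.0996]
tcp_rot: [0.0, 0.791, 0.612, 0.001]
force: [-2.1, -0.4, 18.7]
width: 0.0005
grip_force: 9.4
```

The key is on its hard stop at z 0.0996 with 19 N. I'll rise and move over the bar.

```bash
python3 -m handwheel '[[0,0,-20,0],[0,0,-32,0],[0,0,-32,0],[0,31,0,0],[0,31,0,0],[0,31,0,0],[0,0,0,0]]' 0.6
python3 - <<'E'
from h import *
go([.569,-.1756,.115],-.257)
cv2.imwrite("pics/bar.png",bot.camera("side")[130:330,150:416,::-1].repeat(3,0).repeat(3,1))
E
```

```text
t: 6.7
ee_pos: [0.5703, -0.1747, 0.182]
tcp_rot: [-0.0, 0.791, 0.612, -0.0]
force: [-0.6, -0.6, -0.0]
width: 0.0555
grip_force: 0.0
t 6.7 pos [ 0.5703 -0.1747  0.182 ] psi -0.2533 tilt [-0. -0.] q [-0.07  0.51  0.4   1.95 -0.29  0.73  0.25] F [-0.6 -0.6 -0. ] w 0.0555 grip 0.0
shift mm [-1.1 -1.1 67. ] twist 0.004
```

View pics/bar.png

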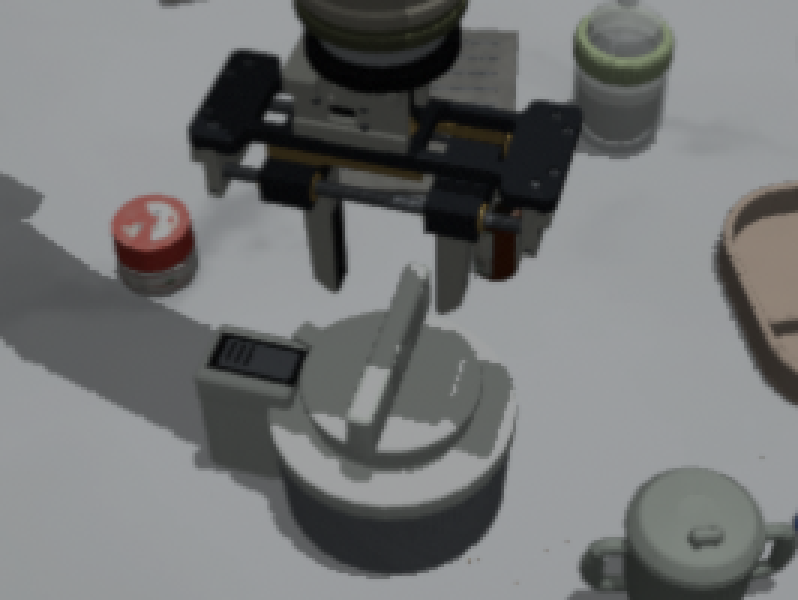

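The picture shows the key flush at (258,358), and the fingers at (325,285) and (450,305) straddling the bar line. Next I lower and grip.

```bash
python3 -m handwheel '[[-1,-1,0,0],[0,0,25,0],[0,0,20,0],[0,0,15,0],[0,0,6,0],[0,0,0,0]]'
python3 -m handwheel '[[0,0,0,0],[0,0,0,0],[0,0,0,0],[0,0,0,0]]' 0 20
python3 - <<'E'
from h import *
go([.569,-.1756,.115],-.257)
E
```

```text
t: 7.5
ee_pos: [0.5677, -0.1755, 0.1166]
tcp_rot: [-0.0, 0.791, 0.612, -0.0]
force: [-0.2, -0.2, 0.5]
width: 0.0558
grip_force: 0.0
t: 8.0
ee_pos: [0.568, -0.1755, 0.1168]
tcp_rot: [0.0, 0.791, 0.612, 0.0]
force: [-0.4, -0.1, -0.5]
width: 0.0201
grip_force: 0.0
t 8.0 pos [ 0.568  -0.1755  0.1168] psi -0.2539 tilt [ 0. -0.] q [-0.02  0.6   0.34  2.01 -0.34  0.59  0.3 ] F [-0.4 -0.1 -0.5] w 0.0201 grip 0.0
shift mm [0.2 1.  1.8] twist 0.003
```

```bash
python3 -m handwheel '[[0,0,0,0],[0,0,0,0],[0,0,0,0],[0,0,0,0]]'
python3 -m handwheel '[[0,0,0,-0.1],[0,0,0,-0.1],[0,0,0,-0.1],[0,0,0,0]]'
```

```text
t: 8.5
ee_pos: [0.5681, -0.1755, 0.1168]
tcp_rot: [0.0, 0.791, 0.612, 0.0]
force: [0.2, -0.2, 2.7]
width: 0.0158
grip_force: 20.0
t: 9.0
ee_pos: [0.5679, -0.1757, 0.1168]
tcp_rot: [0.0, 0.691, 0.723, 0.0]
force: [-1.6, -0.1, 3.0]
width: 0.0157
grip_force: 20.0
```

```bash
python3 -m handwheel '[[0,0,0,-0.125],[0,0,0,-0.125],[0,0,0,-0.125],[0,0,0,-0.125],[0,0,0,-0.125],[0,0,0,-0.125],[0,0,0,-0.125],[0,0,0,-0.125],[0,0,0,-0.125],[0,0,0,-0.125],[0,0,0,0]]'
python3 -m handwheel '[[0,0,0,-0.05],[0,0,0,0],[0,0,0,0]]'
python3 - <<'E'
from h import *
go([.569,-.1756,.115],-.257)
print(bot.sense()["wrist_torque"])
cv2.imwrite("pics/turned.png",bot.camera("side")[170:330,170:370,::-1].repeat(3,0).repeat(3,1))
E
```

```text
t: 10.38
ee_pos: [0.568, -0.1757, 0.1168]
tcp_rot: [0.0, 0.138, 0.99, 0.0]
force: [-0.0, 0.4, 4.0]
width: 0.0159
grip_force: 20.0
t: 10.75
ee_pos: [0.568, -0.1756, 0.1168]
tcp_rot: [0.0, 0.113, 0.994, -0.0]
force: [0.1, -0.4, 4.2]
width: 0.0157
grip_force: 20.0
t 10.75 pos [ 0.568  -0.1756  0.1168] psi 1.345 tilt [ 0. -0.] q [ 0.29  0.58 -0.12  1.99  0.12  0.59  1.43] F [ 0.1 -0.4  4.2] w 0.0157 grip 20.004451274871826
shift mm [-0.9  0.2  1.8] twist 1.602
[-0.1287513  -0.01858424  0.11511318]
```

View pics/turned.png

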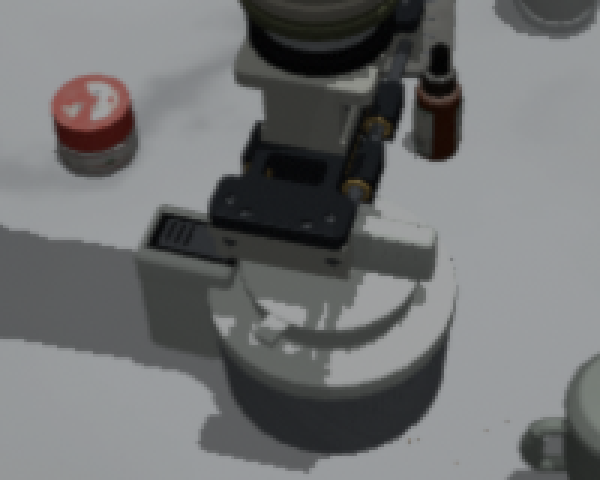

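The lid has turned about 92° with its tab at (268,330). I'll nudge it to the stop and then lift.

```bash
python3 -m handwheel '[[0,0,0,-0.04],[0,0,0,0]]'
python3 -m handwheel '[[0,0,-4,0],[0,0,-8,0],[0,0,-12,0],[0,0,-20,0],[0,0,-20,0],[0,0,-20,0],[0,0,-10,0],[0,0,0,0]]'
python3 - <<'E'
from h import *
go([.570,.180,.21],1.385)
cv2.imwrite("pics/lift.png",bot.camera("side")[100:330,170:430,::-1].repeat(2,0).repeat(2,1))
E
```

```text
t: 11.05
ee_pos: [0.568, -0.1755, 0.1167]
tcp_rot: [0.0, 0.093, 0.996, -0.0]
force: [-0.0, 0.2, 5.3]
width: 0.0157
grip_force: 20.0
t: 12.05
ee_pos: [0.5681, -0.1756, 0.2114]
tcp_rot: [0.001, 0.092, 0.996, -0.0]
force: [0.6, -0.9, -2.3]
width: 0.0158
grip_force: 20.0
t 12.05 pos [ 0.5681 -0.1756  0.2114] psi 1.3859 tilt [ 0.001 -0.   ] q [ 0.31  0.45 -0.16  1.91  0.1   0.79  1.49] F [ 0.6 -0.9 -2.3] w 0.0158 grip 19.999682307243347
shift mm [ 63.5 349.9   1.3] twist 0.001
```

View pics/lift.png

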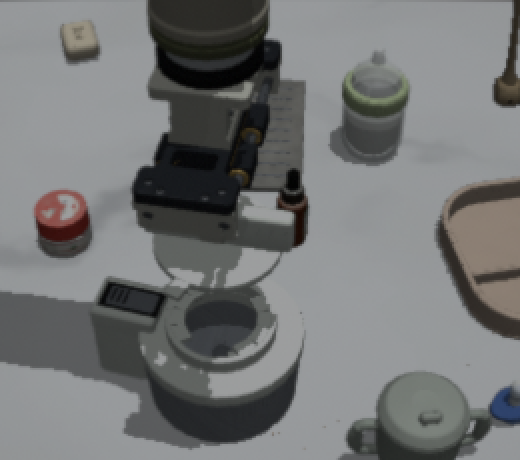

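The lid hangs level above the open collar; the bowl is visible at (220,320) and the lid at (220,235). I'll carry it over to the mat.

```bash
python3 -m handwheel '[[3,15,0,0],[6,30,0,0],[6,35,0,0],[7,40,0,0],[7,40,0,0],[7,40,0,0],[7,40,0,0],[6,40,0,0],[6,35,0,0],[5,25,0,0],[3,10,0,0],[0,0,0,0]]'
python3 - <<'E'
from h import *
go([.570,.180,.040],1.385)
E
python3 -m handwheel '[[0,0,15,0],[0,0,30,0],[0,0,30,0],[0,0,30,0],[0,0,25,0],[0,0,15,0],[0,0,0,0]]'
python3 - <<'E'
from h import *
go([.570,.180,.040],1.385)
cv2.imwrite("pics/lower.png",bot.camera("side")[80:280,170:430,::-1].repeat(3,0).repeat(3,1))
E
```

```text
t: 13.6
ee_pos: [0.5696, 0.1807, 0.2101]
tcp_rot: [-0.0, 0.092, 0.996, -0.0]
force: [1.1, -0.7, -2.2]
width: 0.0157
grip_force: 20.0
t 13.6 pos [0.5696 0.1807 0.2101] psi 1.3874 tilt [-0.001 -0.   ] q [-0.28  0.46 -0.18  1.9   0.11  0.79  0.87] F [ 1.1 -0.7 -2.2] w 0.0157 grip 19.99970644712448
shift mm [ -0.6  -0.5 170.1] twist 0.002
t: 14.48
ee_pos: [0.5698, 0.1792, 0.0644]
tcp_rot: [-0.001, 0.093, 0.996, -0.001]
force: [0.5, -0.5, -2.4]
width: 0.0159
grip_force: 20.0
t 14.47 pos [0.5698 0.1792 0.0644] psi 1.3852 tilt [-0.002 -0.001] q [-0.31  0.66 -0.13  2.01  0.17  0.49  0.82] F [ 0.5 -0.5 -2.4] w 0.0159 grip 19.9996617436409
shift mm [-0.1  0.9 24.4] twist 0.0
```

View pics/lower.png

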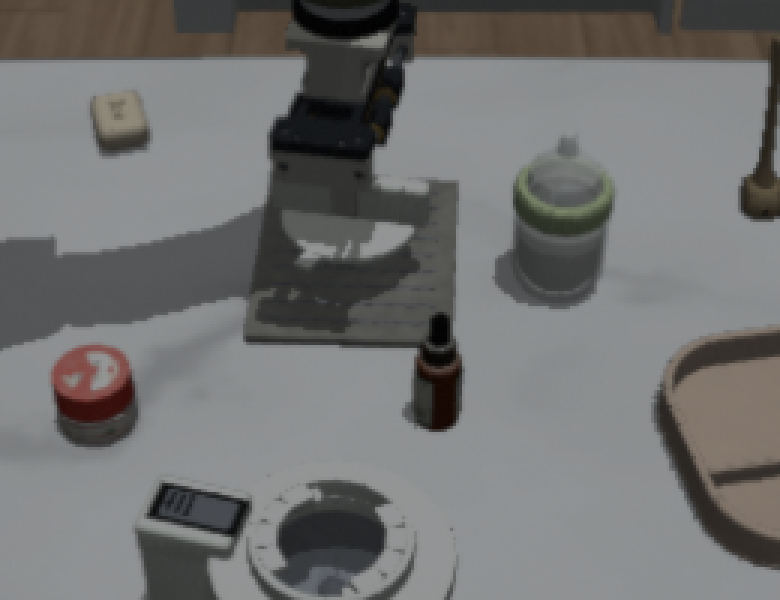

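The lid is level over the mat at about (345,225), with the bystanders untouched. I'll lower until contact, expected near TCP z 0.040.

```bash
python3 -m handwheel '[[0,0,10,0],[0,0,6,0],[0,0,4,0],[0,0,2,0],[0,0,0,0],[0,0,1,0],[0,0,0,0]]'
python3 -m handwheel '[[0,0,1,0],[0,0,0,0]]'; python3 -m handwheel '[[0,0,1,0],[0,0,0,0]]'
```

```text
t: 15.4
ee_pos: [0.5703, 0.1801, 0.0427]
tcp_rot: [0.0, 0.092, 0.996, 0.0]
force: [0.5, -0.6, -2.5]
width: 0.0159
grip_force: 20.0
t: 15.65
ee_pos: [0.5703, 0.1801, 0.0416]
tcp_rot: [0.0, 0.092, 0.996, -0.0]
force: [0.2, -0.0, -1.4]
width: 0.0157
grip_force: 20.0
t: 15.9
ee_pos: [0.5703, 0.1801, 0.0406]
tcp_rot: [-0.0, 0.092, 0.996, -0.0]
force: [-0.3, -0.4, -2.2]
width: 0.0157
grip_force: 20.0
```

```bash
python3 -m handwheel '[[0,0,1,0],[0,0,0,0]]'; python3 -m handwheel '[[0,0,0.5,0],[0,0,0,0]]'
```

```text
t: 16.15
ee_pos: [0.5704, 0.1801, 0.0398]
tcp_rot: [0.0, 0.092, 0.996, 0.0]
force: [-0.6, 0.0, 1.1]
width: 0.016
grip_force: 20.0
t: 16.4
ee_pos: [0.5704, 0.1801, 0.0398]
tcp_rot: [0.0, 0.092, 0.996, 0.0]
force: [-1.8, -1.1, 7.2]
width: 0.0158
grip_force: 20.0
```

Contact came at z 0.0398, as predicted. I'll open partly and rise.

```bash
python3 -m handwheel '[[0,0,0,0],[0,0,0,0],[0,0,0,0],[0,0,0,0]]' 0.6
python3 -m handwheel '[[0,0,-10,0],[0,0,-25,0],[0,0,-30,0],[0,0,-30,0],[0,0,-30,0],[0,0,-30,0],[0,0,0,0],[0,0,0,0]]'
python3 - <<'E'
from h import *
cv2.imwrite("pics/end.png",bot.camera("side")[80:280,170:430,::-1].repeat(3,0).repeat(3,1))
E
```

```text
t: 16.9
ee_pos: [0.5703, 0.1801, 0.039]
tcp_rot: [-0.0, 0.092, 0.996, -0.0]
force: [-0.8, 0.2, -0.1]
width: 0.0512
grip_force: 0.0
t: 17.9
ee_pos: [0.5699, 0.1799, 0.194]
tcp_rot: [-0.0, 0.092, 0.996, -0.0]
force: [-0.4, -0.4, 0.5]
width: 0.0559
grip_force: 0.0
```

View pics/end.png

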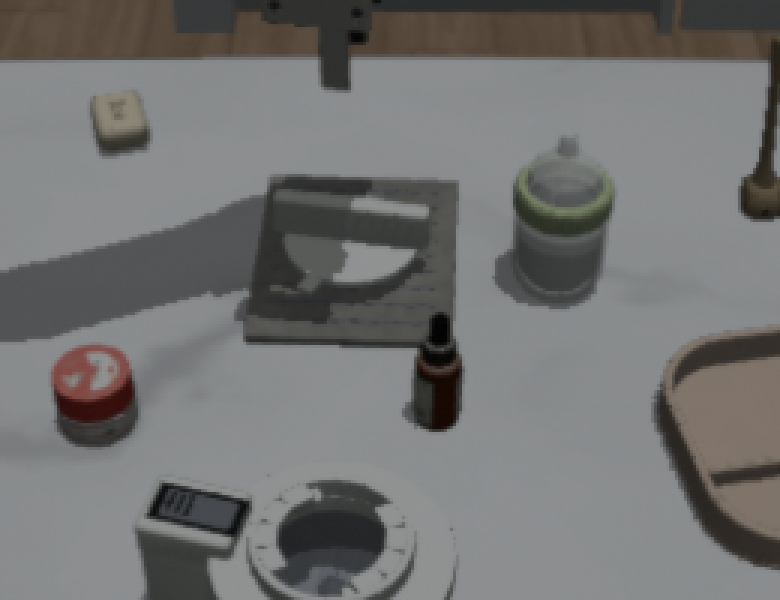

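The lid stands upright on the mat at about (350,235), wholly inside its edges. The fingers are clear and the bystanders have not moved.

```bash
python3 -c "
from cell import bot
print(bot.job_done())"
```

```text
the job is handed in; nothing more can be done
None
```

The chopper is open and its lid stands upright on the drying mat; the job was handed in at about 18 s, the pot and bottles look unmoved, and no verdict was returned.

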